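# Hold the grinder lid half way to its lock

## Task

The bench grinder is back from the wash and its lid spring is being tested. Take the larger of the two look-alike lids, lower it into the grinder's mouth with its pointer lines at the white marks until it sits flush on the rim, then turn it clockwise (seen from above) against the spring until its pointer lines stand at the green marks, half way to the lock at the red marks, without ever letting it click into the lock. Finish while still gripping the lid and holding it there, flush on the rim (the spring turns it back if you let go), and leave the smaller lid, the cup, the pan and the brush where they are.

Things in the scene. Friction and masses are not known exactly. Their poses are not given: they have to be found in the camera images.
- lid: Larger lid, 0.2 kg: steel disc 120 mm across, 30 to 36 mm above the origin; below it a grey plug 80 mm across; at its foot two lugs 14 mm wide, 10 mm tall, reaching 50 mm from the axis along +x and -x. Pointer lines on the disc along x. Origin: centre of the plug's underside, on which it stands at the start; z up. Works the same after a half turn.
- lid_grip (a point): Point on the larger lid's upright black grip bar, on the axis 60 mm above the lid's origin. The bar is 66 mm long (x), 16 mm thick (y) and spans 36 to 75 mm above the lid's origin.
- small_lid: The look-alike smaller lid: disc 100 mm across, plug 66 mm, lugs reaching 41 mm, otherwise as the larger lid (same heights and grip bar). It does not fit. It is a bystander and stays where it is. Origin: centre of the plug's underside.
- grinder: Bench grinder, fixed: black foot 170 x 160 x 45 mm, round steel housing 144 mm across, flat rim 96 mm above the origin. Origin: centre of the foot's underside; z up. Mouth 86 mm across with two gaps for the lugs at its +x and -x sides (white marks on the rim), reaching 54 mm from the axis, 22 mm wide: the lid enters with its x along the grinder's x, either way round, 5 degrees and 3 mm to spare.
- seat (a point): On the grinder's axis, 66 mm above its origin: where the lid's origin is when the lid sits flush, disc on rim. The lid then turns clockwise from above: green marks at 40 degrees, red marks (lock) at 80 degrees clockwise from the white ones, both sides. A fixed stop allows some 8 degrees the other way.
- ring (a joint): Sprung ring in the grinder that the lugs push round, rad: 0 at rest, growing clockwise; once touched it reads the lid's turn from the white marks less about 0.08. Green marks: about 0.62; lock: about 1.3. Its spring turns it back: 0.12 N m at 0, 0.24 N m at the green marks. From about 50 degrees of lid turn a click plunger resists too.
- cup: Steel cup, 76 mm across, 85 mm tall, open at the top. It is a bystander and stays where it is. Origin: centre of its underside.
- pan: Aluminium food pan 108 x 176 x 65 mm, open at the top. It is a bystander and stays where it is. Origin: centre of its underside.
- brush: Blue-handled scrubbing brush lying flat. It is a bystander and stays where it is. Origin: under its middle.

How it is judged:
On the way, in this order (a step that is already met when the one before it is completed fails the run):
1. the larger lid is lifted clear of the table (height (world z) of lid above 0.04 m), for 0.1 s.
2. the larger lid sits flush in the grinder's mouth at the white marks, not yet turned far (z of lid in the frame of grinder between 0.062 and 0.0685 m and horizontal distance between lid and grinder below 0.006 m and angle between lid's own z axis and vertical below 0.06 rad and angle between the x axis of lid and the x axis of grinder, either way round below 0.25 rad and value of joint ring below 0.2 rad), for 0.1 s.
At the end, for the whole second after the job is handed in: Larger lid flush in the mouth (origin 62-68.5 mm above the grinder's, within 6 mm of its axis, tilt under 0.06 rad), turned clockwise 0.70 rad from the white marks within 0.16 rad (ring 0.42 to 0.82), still, gripped by the fingers with over 2 N (z of lid in the frame of grinder between 0.062 and 0.0685 m and horizontal distance between lid and grinder below 0.006 m and angle between lid's own z axis and vertical below 0.06 rad and angle between the x axis of lid and the x axis of grinder, either way round between 0.54 and 0.86 rad and value of joint ring between 0.42 and 0.82 rad and angular speed of lid below 0.15 rad/s and linear speed of lid below 0.02 m/s and contact force between the fingers and lid above 2 N); the arm keeps its last pose, push and grip.
It fails at once if the lid was turned into its lock (ring beyond 1.2 rad) (value of joint ring above 1.2 rad).
It fails at once if a bystander was moved more than 25 mm (distance of any of small_lid, cup, pan, brush from where it was at the start of the episode above 0.025 m).
It also fails if it takes over 40 s, if anything falls off the work surface, if the arm or the gripper's body presses on something with over 40 N, if the wrist force passes 120 N, or if a joint passes its speed limit or range.

## Robot

A 7-joint arm with a two-finger parallel gripper is mounted at the origin on the work surface. World frame = base frame: x ahead of the robot, y to its left, z up, the work surface at z = 0. Lengths are in m, angles in rad, forces in N, time in s.
With the tool pointing down it reaches from about 0.4 to 0.875 m from the base axis. Payload 4.4 kg.
Tool frame: the origin (TCP) lies on the centre line of the jaws, within the pads' length; the fingertips stand 14 mm ahead of it and the grasp point (between the pads) lies 5 mm behind it; y points along the fingers, z is the direction in which the jaws open and shut, and the axes are right-handed (so a half turn about y gives the same grasp; the last joint's range is limited). The gripper opens to 85 mm and grips with 20 to 120 N. Pads are 22 mm wide; open, the fingers measure 114 mm over their backs; the gripper's body (76 mm by 85 mm) begins 54 mm behind the grasp point. The pads swing forward as they close: fully open they stand 13 mm farther back than shut.
Start: joints at [1.171, 0.628, 0.038, 1.517, -0.027, 0.996, -0.02], TCP at [0.213, -0.614, 0.245] pointing down, gripper open.
Joint ranges: [-3.06, 3.06], [-0.37, 2.12], [-1.25, 1.32], [0.18, 2.47], [-1.1, 4.24], [0.23, 1.98], [-2.94, 2.94]. Speed limits (rad/s): [2.57, 2.57, 3.14, 3.14, 3.14, 3.14, 3.14].

## Interface

Orientations are given as a 3x3 rotation matrix whose columns are the frame's x, y, z axes.
In Python, from rig import env gives the robot as it stands.
- The arm moves only by the tool step_arm, never from a script. Its argument "commands" is one flat list of numbers, 5 for each row, row after row: the shift along the tool's x, y, z scaled (see below), then the turn about the tool's y scaled (see below), then the opening, from -1 (shut) to 1 (fully open). In form: [tx, ty, tz, spin, gripper, tx, ty, tz, spin, gripper, ...]. A call has 1 to 20 rows; each row is the pose to reach, as a shift and turn from the pose commanded when the call began, along the tool's axes at that moment; what a row does not reach only later rows make up. The controller multiplies each number of a shift by 0.2 m and each number of a turn by 0.5 rad. A row lasts 1/10 s, in which the tool goes at most 50 mm and 8.59 degrees, less where a joint would pass 70% of its speed; a pose out of reach is approached as far as the arm can. A call with a number of a shift or a turn outside -1 to 1 is refused whole. A call with a gripper value outside its range is refused whole. The fingers move at their own pace and stop on an object; "newtons" is the grip in N (left out, the last holds). Time passes only in rows, so rows that repeat a pose let the fingers close. It gives the time, the measured TCP pose, the force and the opening at its end, in the units of the state.
- env.get_state(): the state, without advancing time (a new reading comes with each control period).
- env.grab_frame(name): name is "scene" or "top" or "wrist"; returns a dict with "pixels" (384x512x3 uint8, red, green, blue), "range_z" (384x512 float32, m along the optical axis (not along the pixel's ray), 0 where there is no reading), "K" (3x3 intrinsics, pixels), "k1" (the pictures are not rectified: a ray, as slopes to the right and down, at radius r is drawn at 1 + k1 r^2 times it, then the intrinsics apply), "pose" (4x4, takes a point from camera to world coordinates). Camera axes: x right, y down, z forward; pixel columns grow to the right and rows downward; lengths in m; the calibration is good to about 2 mm. A picture is of the moment at which its call begins.
- env.finish_job(): hands the job in, once; it reports no verdict.
Trained networks look in a picture, given as the dict that the camera call returned (one of the last four; its "shot" number tells which), for a name from the list of things; names that differ only in an ending like _2 or _b are one class to them, and where a whole thing is asked for, a point or a joint stands for the part that bears it (a point fixed in the world has none). Each returns a list of dicts, best first, with "confidence" (0 to 1); they miss things now and then, are a little off and sometimes report something else, mostly with a low value. They report only what shows in the picture. A call takes as long as a camera call.
- env.look_for(picture, name): "xy" ([column, row] in pixels, amid what is visible of it).
- env.place_of(picture, name): "xy" ([column, row] in pixels: a listed point, or the origin of a listed thing).
The state is a dict: "clock": time; "joint_positions": joint angles; "qd": joint speeds; "tau": joint torques, N m; "ee_pos": TCP position; "tool_rot": TCP orientation; "contact_force": force on the tool from outside, world axes, zero at the start; "moment": the same for the moment, N m; "finger_gap": finger opening in m.
Only numpy, scipy, OpenCV 4.12 (cv2) and the standard library are available. Lean on these libraries where they do the work, as an engineer would, in place of code of your own. Each camera call takes 0.05 s, during which the arm holds its last target. There are 200 camera calls.

## Working session

There is one attempt and no reset: what is moved stays moved. The work goes in short steps, Python scripts to look and compute and a tool call to move; the robot and the scene stay as the last step left them, time stands still between calls to the robot, and variables do not carry over. Pictures are saved under pics/ and viewed, about 8 in all and at most 12, crops included, and the job is handed in when it is done.

Besides the shell and the picture viewer there is one more tool, called after "Call:" in YAML: its name, and indented under it one key for each argument. step_arm: Moves the arm, as the interface text tells. Its arguments: {"type":"object","properties":{"commands":{"type":"array","items":{"type":"number"}},"newtons":{"type":"number"}},"required":["commands"]}

```bash
mkdir -p pics; ls; cat > h.py <<'E'
import numpy as np, cv2
from rig import env
def ray(f,uv):
    K=f["K"]; d=np.array([(uv[0]-K[0,2])/K[0,0],(uv[1]-K[1,2])/K[1,1]]); s=d.copy()
    for _ in range(20): s=d/(1+f["k1"]*(s@s))
    return np.array([s[0],s[1],1.])
def at_z(f,uv,z):
    P=np.array(f["pose"]); r=P[:3,:3]@ray(f,uv); o=P[:3,3]; return o+r*(z-o[2])/r[2]
def deproj(f,uv):
    u,v=[int(round(a)) for a in uv]; w=f["range_z"][v-1:v+2,u-1:u+2]; w=w[w>0]
    d=np.median(w) if w.size else 0
    P=np.array(f["pose"]); return P[:3,:3]@(ray(f,uv)*d)+P[:3,3]
def save(f,n,scale=1,crop=None):
    p=f["pixels"][:,:,::-1]
    if crop: x0,y0,x1,y1=crop; p=p[y0:y1,x0:x1]
    cv2.imwrite("pics/"+n,cv2.resize(p,None,fx=scale,fy=scale,interpolation=cv2.INTER_CUBIC))
def cloud(f):
    h,w=f["range_z"].shape; K=f["K"]
    u,v=np.meshgrid(np.arange(w),np.arange(h)); d=np.stack([(u-K[0,2])/K[0,0],(v-K[1,2])/K[1,1]],-1); s=d.copy()
    for _ in range(20): s=d/(1+f["k1"]*(s**2).sum(-1,keepdims=True))
    z=f["range_z"]; P=np.array(f["pose"])
    c=np.dstack([s*z[...,None],z])@P[:3,:3].T+P[:3,3]; c[z<=0]=np.nan; return c
E
python3 - <<'E'
from h import *
np.set_printoptions(precision=4,suppress=True)
s=env.get_state();print(s["clock"],s["ee_pos"],s["tool_rot"],s["finger_gap"])
f=env.grab_frame("top");save(f,"top1.png",1.5);print(np.array(f["pose"]),f["K"],f["k1"])
for n in ["lid","lid_grip","small_lid","grinder","seat","cup","pan","brush"]:
    for d in env.place_of(f,n)[:3]: print(n,d["xy"],d["confidence"],deproj(f,d["xy"]))
E
```

```text
pics
0.0 [ 0.2128 -0.6136  0.2444] [[-0.9448 -0.0007  0.3276]
 [-0.3276  0.0018 -0.9448]
 [ 0.     -1.     -0.0019]] 0.08520745330241278
[[-0.0209 -0.9953  0.0944  0.5332]
 [-0.9997  0.0221  0.0114  0.0594]
 [-0.0135 -0.0941 -0.9955  0.9337]
 [ 0.      0.      0.      1.    ]] [[431.6591   0.     245.713 ]
 [  0.     431.6591 192.0587]
 [  0.       0.       1.    ]] -0.03252390931614992
lid [243.9, 262.1] 0.66 [0.4761 0.0757 0.0746]
lid [136.5, 233.0] 0.61 [0.5377 0.2987 0.0367]
lid_grip [130.4, 233.5] 0.69 [0.5368 0.3015 0.0724]
small_lid [243.4, 259.8] 0.79 [0.4807 0.0766 0.0753]
small_lid [136.5, 233.0] 0.69 [0.5377 0.2987 0.0367]
grinder [348.5, 243.2] 0.72 [ 0.5079 -0.1379  0.0467]
seat [359.9, 244.5] 0.67 [ 0.5047 -0.1612  0.0458]
cup [261.4, 139.9] 0.96 [0.7352 0.0333 0.0043]
cup [155.3, 152.9] 0.42 [0.7118 0.2663 0.0046]
pan [152.8, 148.5] 0.68 [0.7218 0.2718 0.0045]
brush [351.1, 134.0] 0.77 [ 0.74   -0.1593  0.0211]
```

View pics/top1.png

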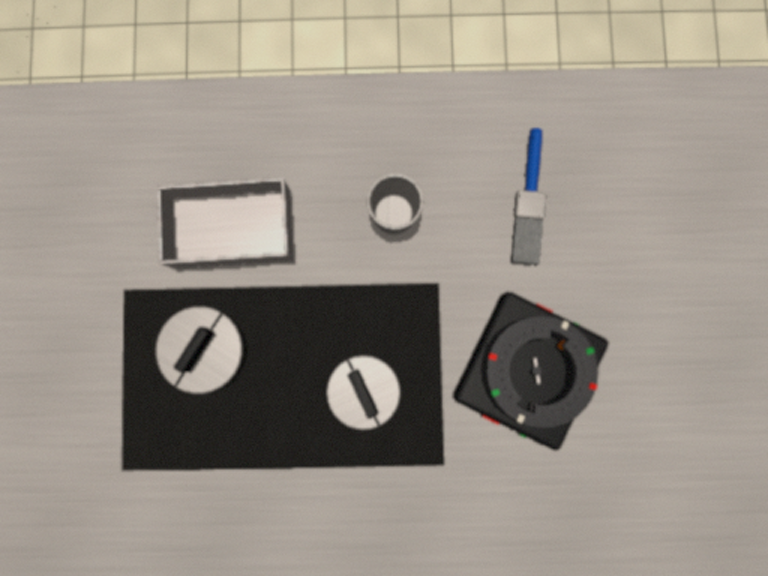

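The larger lid is on the left at about (200,350) in the 1.5x picture and the smaller one is at (363,393). The grinder's white marks are at (565,325) and (520,419).

```bash
python3 - <<'E'
from h import *
np.set_printoptions(precision=4,suppress=True)
f=env.grab_frame("top");c=cloud(f)
def circ(p):
    A=np.c_[2*p,np.ones(len(p))];s=np.linalg.lstsq(A,(p**2).sum(1),rcond=None)[0];return s[:2],np.sqrt(s[2]+s[:2]@s[:2])
# lid
m=np.hypot(c[...,0]-.537,c[...,1]-.3)<.08
d=m&(c[...,2]>.025)&(c[...,2]<.05)
b=m&(c[...,2]>.062)
print("disc z",np.median(c[d][:,2]),"bar z",np.median(c[b][:,2]))
def mec(p): 
    (x,y),r=cv2.minEnclosingCircle((p*1000).astype(np.float32)); return x,y,r
print("disc mec",mec(c[d|b][:,:2]))
p=c[b][:,:2].astype(np.float32);print("bar",p.mean(0),cv2.minAreaRect(p*1000))
w,v=np.linalg.eigh(np.cov(p.T));print("bar ang",np.degrees(np.arctan2(v[1,1],v[0,1]))%180)
g=(np.hypot(c[...,0]-.505,c[...,1]+.155)<.1)&(c[...,2]>.088)&(c[...,2]<.105)
print("rim z",np.median(c[g][:,2]),"mec",mec(c[g][:,:2]))
# marks
px=cv2.cvtColor(f["pixels"],cv2.COLOR_RGB2HSV).astype(int)
H,S,V=px[...,0],px[...,1],px[...,2]
gd=np.zeros(H.shape,bool);gd[200:300,320:405]=1
for n,mk in dict(white=(V>170)&(S<60),green=(H>45)&(H<80)&(S>90),red=((H<6)|(H>174))&(S>120)).items():
    k,l,st,ce=cv2.connectedComponentsWithStats((mk&gd).astype(np.uint8))
    for i in range(1,k):
        if st[i,4]>3: print(n,ce[i],st[i,4],at_z(f,ce[i],.097),deproj(f,ce[i])[2])
for n in ["lid","lid_grip","seat","grinder"]:
    z=dict(lid=0,lid_grip=.06,seat=.066,grinder=0)[n]
    for q in env.place_of(f,n)[:2]: print(n,q["xy"],q["confidence"],at_z(f,q["xy"],z))
E
```

```text
disc z 0.03582218921268876 bar z 0.0742789093054812
disc mec (538.8067626953125, 309.0301818847656, 59.57232666015625)
bar [0.5387 0.307 ] ((539.1240844726562, 307.6850891113281), (16.557369232177734, 64.77767944335938), 57.81892776489258)
bar ang 148.26964764588087
rim z 0.09579205251023626 mec (500.9315490722656, -152.20233154296875, 72.74626922607422)
white [323.018  206.5315] 111 [ 0.581  -0.0803  0.097 ] 0.0004581326508261707
white [383.2138 201.8176] 159 [ 0.5876 -0.1975  0.097 ] -0.0008857294516672054
white [374.4 207.2] 5 [ 0.5775 -0.1798  0.097 ] 0.0003591121744004333
white [381.1905 207.0476] 21 [ 0.5775 -0.1931  0.097 ] -0.0002295781762413629
white [401.25 212.75] 4 [ 0.5656 -0.2315  0.097 ] 0.0005263067299510205
white [402.0588 216.5294] 17 [ 0.5582 -0.2326  0.097 ] 0.00029392246355663953
white [376.3636 216.4545] 11 [ 0.5595 -0.1828  0.097 ] 0.09626098800377625
white [356.6 240.8] 5 [ 0.5136 -0.1425  0.097 ] 0.062471690835784965
white [402.6136 247.6136] 44 [ 0.4985 -0.2306  0.097 ] 7.52445323323192e-05
white [358.5 252.5] 6 [ 0.4912 -0.1452  0.097 ] 0.06344760721869136

[... 371 characters left out ...]
797550421026213
green [329.4074 261.5926] 27 [ 0.4751 -0.0886  0.097 ] 0.0966886154920692
green [348.2857 289.2857] 7 [ 0.422  -0.1227  0.097 ] 0.03778685601436649
red [362.5 205.5] 20 [ 0.5813 -0.1569  0.097 ] 0.04169483377674299
red [327.9    237.3667] 30 [ 0.5214 -0.0875  0.097 ] 0.0967329595187193
red [394.6  257.04] 25 [ 0.4809 -0.2142  0.097 ] 0.09800398160846324
red [327.1667 278.9333] 30 [ 0.4424 -0.0831  0.097 ] 0.030798174281147728
lid [133.2, 232.2] 0.59 [0.5398 0.3157 0.    ]
lid_grip [128.6, 233.3] 0.83 [0.5373 0.3086 0.06  ]
seat [359.5, 243.9] 0.65 [ 0.5066 -0.1555  0.066 ]
grinder [242.4, 261.4] 0.66 [0.4727 0.0803 0.    ]
grinder [353.3, 244.4] 0.59 [ 0.5038 -0.1584  0.    ]
```

```bash
cat > plan.py <<'E'
import numpy as np, sys
# args: list of world targets (x,y,z,phi_deg of tool z axis); start given; returns rounded scaled rows
def plan(start,targets,nd=3):
    p=np.array(start[:3],float);phi=np.radians(start[3])
    for t in targets:
        d=np.array(t[:3])-p; X=np.array([np.sin(phi),-np.cos(phi),0]);Z=np.array([np.cos(phi),np.sin(phi),0])
        dphi=(np.radians(t[3])-phi+np.pi)%(2*np.pi)-np.pi
        r=np.round([d@X/.2,-d[2]/.2,d@Z/.2,-dphi/.5],nd)
        p=p+.2*(r[0]*X-r[1]*np.array([0,0,1])+r[2]*Z);phi-=.5*r[3]
        print(list(r),"->",p.round(4),round(np.degrees(phi),2))
E
python3 - <<'E'
from plan import *
plan((.2128,-.6136,.2444,-70.9),[(.36,-.46,.245,-45),(.47,-.29,.245,-19),(.54,-.1,.245,7),(.55,.1,.22,33),(.539,.28,.19,58.3),(.539,.308,.19,58.3)])
E
```

```text
[np.float64(-0.947), np.float64(-0.003), np.float64(-0.485), np.float64(-0.904)] -> [ 0.36  -0.46   0.245] -45.0
[np.float64(-0.99), np.float64(-0.0), np.float64(-0.212), np.float64(-0.908)] -> [ 0.4701 -0.29    0.245 ] -18.99
[np.float64(-1.012), np.float64(-0.0), np.float64(0.022), np.float64(-0.907)] -> [ 0.5401 -0.1     0.245 ] 6.99
[np.float64(-0.987), np.float64(0.125), np.float64(0.171), np.float64(-0.908)] -> [0.55   0.1001 0.22  ] 33.01
[np.float64(-0.784), np.float64(0.15), np.float64(0.444), np.float64(-0.883)] -> [0.5391 0.2799 0.19  ] 58.3
[np.float64(-0.074), np.float64(-0.0), np.float64(0.119), np.float64(0.0)] -> [0.539 0.308 0.19 ] 58.3
```

Call:
step_arm:
  commands: [-0.95,0,-0.48,-0.9,1,-0.95,0,-0.48,-0.9,1,-0.95,0,-0.48,-0.9,1,-0.95,0,-0.48,-0.9,1,-0.95,0,-0.48,-0.9,1,-0.95,0,-0.48,-0.9,1]

```text
clock: 1.3
ee_pos: [0.3636, -0.459, 0.2456]
tool_rot: [[-0.704, 0.001, 0.71], [-0.71, 0.001, -0.704], [-0.001, -1.0, 0.0]]
contact_force: [-0.9, -0.1, -0.1]
finger_gap: 0.0857
```

Works as predicted, so I'll continue.

Call:
step_arm:
  commands: [-0.99,0,-0.21,-0.9,1,-0.99,0,-0.21,-0.9,1,-0.99,0,-0.21,-0.9,1,-0.99,0,-0.21,-0.9,1,-0.99,0,-0.21,-0.9,1]

```text
clock: 1.8
ee_pos: [0.4754, -0.2865, 0.2457]
tool_rot: [[-0.323, 0.003, 0.946], [-0.946, 0.003, -0.323], [-0.004, -1.0, 0.002]]
contact_force: [-0.4, -0.1, 0.0]
finger_gap: 0.0857
```

Call:
step_arm:
  commands: [-1,0,0.02,-0.9,1,-1,0,0.02,-0.9,1,-1,0,0.02,-0.9,1,-1,0,0.02,-0.9,1,-1,0,0.02,-0.9,1]

```text
clock: 2.3
ee_pos: [0.5442, -0.0979, 0.2458]
tool_rot: [[0.121, 0.003, 0.993], [-0.993, 0.004, 0.121], [-0.004, -1.0, 0.004]]
contact_force: [-0.8, -0.9, 0.7]
finger_gap: 0.0854
```

Call:
step_arm:
  commands: [-0.98,0.12,0.17,-0.9,1,-0.98,0.12,0.17,-0.9,1,-0.98,0.12,0.17,-0.9,1,-0.98,0.12,0.17,-0.9,1,-0.98,0.12,0.17,-0.9,1]

```text
clock: 2.8
ee_pos: [0.5533, 0.1012, 0.2211]
tool_rot: [[0.541, 0.001, 0.841], [-0.841, 0.005, 0.541], [-0.004, -1.0, 0.003]]
contact_force: [-1.0, 0.2, 0.3]
finger_gap: 0.0857
```

Call:
step_arm:
  commands: [-0.78,0.15,0.44,-0.9,1,-0.78,0.15,0.44,-0.9,1,-0.78,0.15,0.44,-0.9,1,-0.78,0.15,0.44,-0.9,1,-0.78,0.15,0.44,-0.9,1,-0.78,0.15,0.44,-0.9,1]

```text
clock: 3.4
ee_pos: [0.5455, 0.2711, 0.1907]
tool_rot: [[0.847, -0.0, 0.531], [-0.531, -0.002, 0.847], [0.001, -1.0, -0.002]]
contact_force: [0.8, -1.2, -0.4]
finger_gap: 0.0852
```

```bash
python3 - <<'E'
from h import *
from plan import plan
np.set_printoptions(precision=4,suppress=True)
f=env.grab_frame("wrist");save(f,"w1.png");c=cloud(f);print(np.array(f["pose"])[:3,3])
s=env.get_state();print(s["ee_pos"],np.degrees(np.arctan2(s["tool_rot"][1][2],s["tool_rot"][0][2])))
m=np.hypot(c[...,0]-.539,c[...,1]-.308)<.07
b=m&(c[...,2]>.06)&(c[...,2]<.085)
p=c[b][:,:2].astype(np.float32);r=cv2.minAreaRect(p*1000);print("bar z",np.median(c[b][:,2]),len(p),r)
w,v=np.linalg.eigh(np.cov(p.T));print("bar ang",np.degrees(np.arctan2(v[1,1],v[0,1]))%180)
e=s["ee_pos"];ph=np.degrees(np.arctan2(s["tool_rot"][1][2],s["tool_rot"][0][2]))
plan((*e,ph),[(.539,.308,.19,58.2),(.539,.308,.06,58.2)])
E
```

```text
[0.485  0.31   0.3199]
[0.5458 0.2701 0.1908] 57.835110399240975
bar z 0.07554522426396582 1381 ((541.07958984375, 309.6358337402344), (16.37403106689453, 65.4868392944336), 57.29520034790039)
bar ang 147.29063841714327
[np.float64(-0.13), np.float64(0.004), np.float64(0.142), np.float64(-0.013)] -> [0.5389 0.3079 0.19  ] 58.21
[np.float64(0.0), np.float64(0.65), np.float64(0.0), np.float64(0.0)] -> [0.5389 0.3079 0.06  ] 58.21
```

View pics/w1.png

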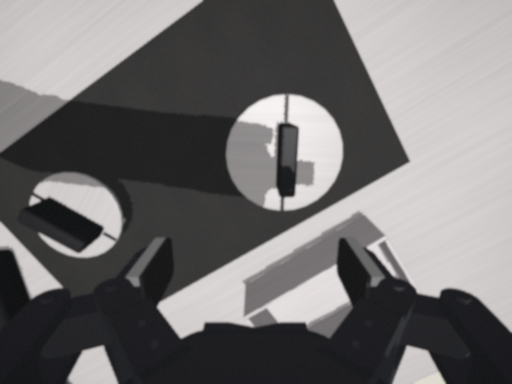

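The lid bar is at (288,160) in the wrist picture, and the wrist and top measurements agree within 2 mm. Next I'll align over it.

Call:
step_arm:
  commands: [-0.13,0.2,0.15,0,1,-0.13,0.3,0.15,0,1,-0.13,0.3,0.15,0,1,-0.13,0.3,0.15,0,1]

```text
clock: 3.85
ee_pos: [0.5396, 0.3096, 0.1315]
tool_rot: [[0.847, 0.0, 0.532], [-0.532, -0.002, 0.847], [0.001, -1.0, -0.002]]
contact_force: [0.5, -0.5, 0.1]
finger_gap: 0.0855
```

Accurate. I'll descend 71 mm and grip.

Call:
step_arm:
  commands: [0,0.2,0,0,1,0,0.355,0,0,1,0,0.355,0,0,1,0,0.355,0,0,1,0,0.355,0,0,-1,0,0.355,0,0,-1,0,0.355,0,0,-1,0,0.355,0,0,-1,0,0.355,0,0,-1,0,0.355,0,0,-1,0,0.355,0,0,-1,0,0.355,0,0,-1]
  newtons: 60

```text
clock: 5.05
ee_pos: [0.5383, 0.3123, 0.0607]
tool_rot: [[0.848, 0.0, 0.529], [-0.529, -0.0, 0.848], [0.0, -1.0, -0.0]]
contact_force: [-0.6, -2.1, 5.0]
finger_gap: 0.0148
```

Call:
step_arm:
  commands: [0,-0.15,0,0,-1,0,-0.4,0,0,-1,0,-0.7,0,0,-1,0,-0.7,0,0,-1,0,-0.7,0,0,-1]

```text
clock: 5.55
ee_pos: [0.5391, 0.3132, 0.202]
tool_rot: [[0.848, 0.003, 0.529], [-0.529, 0.002, 0.848], [0.002, -1.0, 0.004]]
contact_force: [0.0, -0.3, -3.1]
finger_gap: 0.0144
```

```bash
python3 - <<'E'
from h import *
from plan import plan
s=env.get_state();e=s["ee_pos"];ph=np.degrees(np.arctan2(s["tool_rot"][1][2],s["tool_rot"][0][2]))
print(s["clock"],e,ph,s["contact_force"],s["finger_gap"])
plan((*e,ph),[(.55,.15,.2,60),(.53,-.03,.2,62),(.501,-.1515,.2,62.2)])
E
```

```text
5.55 [0.53908574 0.31324675 0.20200288] 58.033307441044975 [ 0.0088572  -0.2791772  -3.09007606] 0.014444626690922892
[np.float64(0.478), np.float64(0.01), np.float64(-0.664), np.float64(-0.069)] -> [0.5499 0.15   0.2   ] 60.01
[np.float64(0.364), np.float64(0.0), np.float64(-0.829), np.float64(-0.069)] -> [ 0.5301 -0.03    0.2   ] 61.99
[np.float64(0.157), np.float64(0.0), np.float64(-0.604), np.float64(-0.007)] -> [ 0.501  -0.1514  0.2   ] 62.19
```

Call:
step_arm:
  commands: [0.12,0,-0.16,-0.07,-1,0.24,0,-0.33,-0.07,-1,0.36,0,-0.5,-0.07,-1,0.48,0,-0.66,-0.07,-1,0.48,0,-0.66,-0.07,-1]

```text
clock: 6.05
ee_pos: [0.5492, 0.1401, 0.1967]
tool_rot: [[0.861, -0.006, 0.508], [-0.508, -0.008, 0.861], [-0.001, -1.0, -0.01]]
contact_force: [0.4, 0.3, -2.2]
finger_gap: 0.0147
```

Call:
step_arm:
  commands: [0.09,0,-0.2,-0.07,-1,0.18,0,-0.41,-0.07,-1,0.27,0,-0.62,-0.07,-1,0.36,0,-0.83,-0.07,-1,0.36,0,-0.83,-0.07,-1]

```text
clock: 6.55
ee_pos: [0.5262, -0.0395, 0.197]
tool_rot: [[0.878, -0.008, 0.479], [-0.479, -0.006, 0.878], [-0.004, -1.0, -0.009]]
contact_force: [-0.8, 0.3, -2.7]
finger_gap: 0.015
```

Call:
step_arm:
  commands: [0.05,0,-0.2,0,-1,0.1,0,-0.4,0,-1,0.16,0,-0.6,0,-1,0.16,0,-0.6,0,-1,0.16,0,-0.6,0,-1,0.16,0,-0.6,0,-1]

```text
clock: 7.15
ee_pos: [0.5009, -0.1497, 0.1992]
tool_rot: [[0.884, -0.002, 0.467], [-0.467, 0.002, 0.884], [-0.002, -1.0, 0.001]]
contact_force: [-0.2, 0.6, -1.8]
finger_gap: 0.0151
```

```bash
python3 - <<'E'
from h import *
np.set_printoptions(precision=4,suppress=True)
s=env.get_state();e=s["ee_pos"];ph=np.degrees(np.arctan2(s["tool_rot"][1][2],s["tool_rot"][0][2]))
print(s["clock"],e,ph,s["contact_force"],s["finger_gap"],s["joint_positions"])
f=env.grab_frame("wrist");c=cloud(f);save(f,"w2.png")
f2=env.grab_frame("top");c2=cloud(f2);save(f2,"top2.png",2.5,(280,150,480,350))
for n,c in (("w",c),("t",c2)):
    # disc top expected z = e_z-.060+.036
    zd=e[2]-.060+.036
    d=(np.hypot(c[...,0]-e[0],c[...,1]-e[1])<.09)&(abs(c[...,2]-zd)<.015)
    p=c[d];A=np.c_[p[:,:2]-e[:2],np.ones(len(p))];q=np.linalg.lstsq(A,p[:,2],rcond=None)[0]
    h=cv2.convexHull((p[:,:2]*1000).astype(np.float32))[:,0]
    print(n,len(p),"plane",q,"mec",cv2.minEnclosingCircle((p[:,:2]*1000).astype(np.float32)))
E
```

```text
7.15 [ 0.5009 -0.1497  0.1992] 62.12923931886943 [-0.2002  0.6422 -1.8286] 0.015148132343248407 [ 0.6592  0.5771 -0.6322  1.9069  0.4601  0.8078  0.8624]
w 17413 plane [-0.0059 -0.0018  0.1756] mec ((504.18646240234375, -151.08180236816406), 59.84156036376953)
t 1836 plane [-0.0068 -0.0069  0.1751] mec ((502.73138427734375, -151.76295471191406), 60.09492111206055)
```

View pics/w2.png

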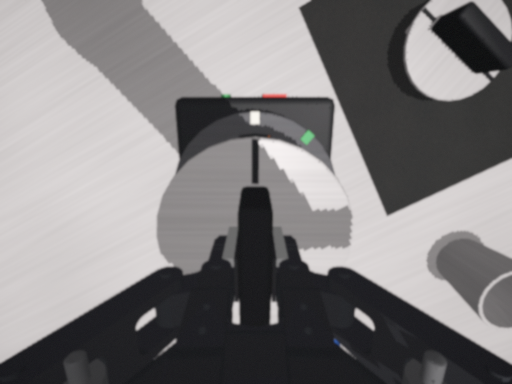

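View pics/top2.png

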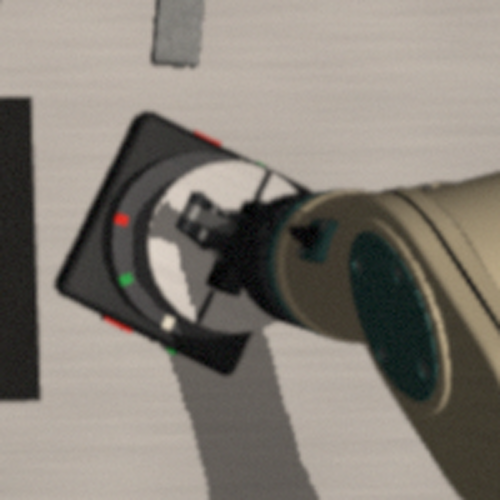

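The pointer line at (255,160) lines up with the white mark at (255,117) in the wrist picture. The top view puts the lid about 1.7 mm too far along the bar, so I'll correct that and go down slowly.

Call:
step_arm:
  commands: [-0.01,0.1,0,0,-1,-0.01,0.18,0,0,-1,-0.01,0.22,0,0,-1,-0.01,0.24,0,0,-1,-0.01,0.26,0,0,-1,-0.01,0.28,0,0,-1,-0.01,0.28,0,0,-1]

```text
clock: 7.95
ee_pos: [0.4996, -0.1502, 0.1442]
tool_rot: [[0.883, -0.0, 0.469], [-0.469, -0.0, 0.883], [-0.0, -1.0, -0.0]]
contact_force: [-0.7, -0.4, -1.9]
finger_gap: 0.0151
```

Call:
step_arm:
  commands: [0,0.03,0,0,-1,0,0.06,0,0,-1,0,0.08,0,0,-1,0,0.09,0,0,-1,0,0.095,0,0,-1,0,0.095,0,0,-1]

```text
clock: 8.55
ee_pos: [0.4991, -0.1503, 0.1265]
tool_rot: [[0.883, -0.001, 0.469], [-0.469, -0.001, 0.883], [0.0, -1.0, -0.001]]
contact_force: [-5.4, -0.2, 12.7]
finger_gap: 0.0151
```

```bash
cat > chk.py <<'E'
from h import *
np.set_printoptions(precision=4,suppress=True)
s=env.get_state();e=s["ee_pos"]
print(s["clock"],e,np.degrees(np.arctan2(s["tool_rot"][1][2],s["tool_rot"][0][2])),s["contact_force"],s["moment"],s["finger_gap"])
for n in ("wrist","top"):
    f=env.grab_frame(n);c=cloud(f)
    import sys
    if n=="wrist": save(f,sys.argv[1])
    d=(np.hypot(c[...,0]-.501,c[...,1]+.1515)<.064)&(abs(c[...,2]-.103)<.0045)
    p=c[d];A=np.c_[p[:,:2]-e[:2],np.ones(len(p))];q=np.linalg.lstsq(A,p[:,2],rcond=None)[0]
    print(n,len(p),"plane",q,cv2.minEnclosingCircle((p[:,:2]*1000).astype(np.float32)))
    if n=="wrist":
        # pointer line: dark pixels on the disc near its outer edge
        g=f["pixels"].mean(2);r=np.hypot(c[...,0]-.501,c[...,1]+.1515)
        h=cv2.cvtColor(f["pixels"],cv2.COLOR_RGB2HSV).astype(int)
        k=d&(r>.042)&(r<.056)&(g<55);a=c[k][:,:2]-[.501,-.1515]
        if len(a): print("pointer deg",np.degrees(np.median(np.arctan2(a[:,1],a[:,0]))),len(a))
E
python3 chk.py w3.png
```

```text
8.55 [ 0.4991 -0.1503  0.1265] 62.027963369409385 [-5.4495 -0.2326 12.7191] [0.3789 0.8151 0.0098] 0.015090247782174972
wrist 17283 plane [ 0.0012 -0.0014  0.1028] ((500.6435852050781, -151.54209899902344), 63.851173400878906)
pointer deg 151.11528627023958 122
top 1456 plane [ 0.0005 -0.004   0.102 ] ((501.07525634765625, -148.88417053222656), 61.85396194458008)
```

View pics/w3.png

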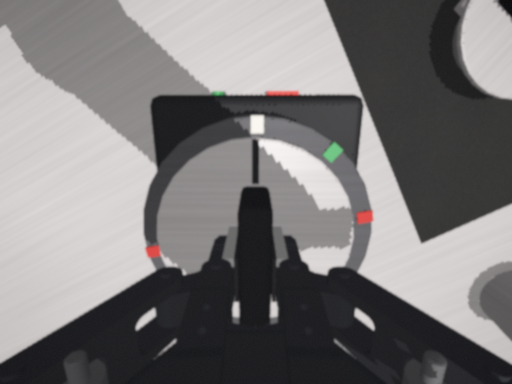

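The lid is flush, with the pointer at (256,160) on the white mark at (257,125). Green (333,152) lies clockwise. I'll turn by 0.4 rad first.

Call:
step_arm:
  commands: [0,0,0,0.1,-1,0,0,0,0.2,-1,0,0,0,0.3,-1,0,0,0,0.4,-1,0,0,0.003,0.5,-1,0,0,0.003,0.6,-1,0,0,0.004,0.7,-1,0,0,0.004,0.8,-1,0,0,0.004,0.8,-1]
  newtons: 100

```text
clock: 9.55
ee_pos: [0.5011, -0.1487, 0.1266]
tool_rot: [[0.632, 0.003, 0.775], [-0.775, -0.0, 0.632], [0.002, -1.0, 0.002]]
contact_force: [-1.8, 1.7, 9.0]
finger_gap: 0.0146
```

```bash
python3 chk.py w4.png
```

```text
9.55 [ 0.5011 -0.1487  0.1266] 39.17030492923041 [-1.7681  1.6784  9.0467] [0.5216 0.2216 0.1499] 0.014644475994310882
wrist 17286 plane [ 0.001  -0.002   0.1028] ((500.3253479003906, -150.1233673095703), 62.54487609863281)
pointer deg 125.97381845988753 11
top 1383 plane [-0.0002 -0.0009  0.1019] ((501.27532958984375, -150.3960723876953), 63.384559631347656)
```

Call:
step_arm:
  commands: [0,0,0,0.1,-1,0,0,0,0.2,-1,0,0,0,0.3,-1,0,0,0.003,0.4,-1,0,0,0.003,0.5,-1,0,0,0.003,0.58,-1,0,0,0.003,0.58,-1,0,0,0.003,0.58,-1,0,0,0.003,0.58,-1]

```text
clock: 10.55
ee_pos: [0.5017, -0.1484, 0.1266]
tool_rot: [[0.384, 0.003, 0.923], [-0.923, -0.0, 0.384], [0.001, -1.0, 0.003]]
contact_force: [-0.9, 2.1, 8.2]
finger_gap: 0.0148
```

```bash
python3 chk.py w5.png
```

```text
10.55 [ 0.5017 -0.1484  0.1266] 22.610497593259424 [-0.8506  2.058   8.1546] [0.364  0.1748 0.2117] 0.01479917452181555
wrist 17277 plane [ 0.0009 -0.0019  0.1029] ((501.0718078613281, -149.0547332763672), 62.29901123046875)
top 1358 plane [-0.002   0.0014  0.1018] ((502.75994873046875, -151.7736053466797), 62.636627197265625)
```

View pics/w5.png

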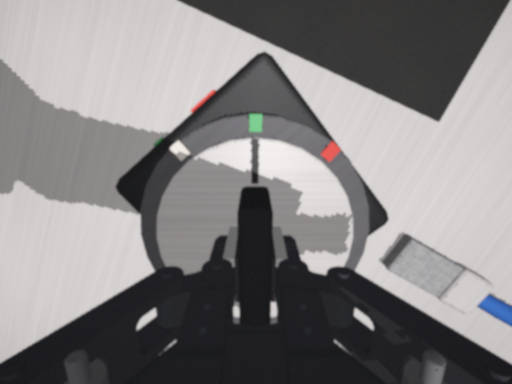

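The pointer at (255,160) points at the green mark at (256,122). The disc is still flush, at the same height as before the turn, and the 0.21 N m moment fits the spring. Handing in.

```bash
python3 -c "
from rig import env
print(env.finish_job()); s=env.get_state(); print(s['clock'],s['ee_pos'],s['contact_force'],s['moment'],s['finger_gap'])"
```

```text
the job is handed in; nothing more can be done
None
the job is handed in; nothing more can be done
```

The larger lid is in the grinder's mouth, turned clockwise to the green marks, and the gripper is still holding it there. I handed the job in at about 10.6 s of the 40 s; no verdict was reported.

- **Seating:** I lowered the lid at the white marks until the upward force read about 13 N. The disc top then measured about 102–103 mm above the table, which matches flush on the rim.
- **Turn:** The tool turned about 39.4° clockwise, and the last wrist picture shows the pointer line on the green mark. The wrist moment of about 0.21 N m roughly fits the spring's 0.24 N m. It never came near the lock.
- **Hold at hand-in:** The disc height had not changed, tilt measured under 0.005 rad, and the grip was commanded at 100 N with the fingers at 14.8 mm on the 16 mm bar.
- **Bystanders:** The smaller lid, cup, pan and brush were never touched on the planned paths. I did not measure them again at the end.

**Checks that failed or disagreed:**
- My automatic pointer-angle reading had only 11 pixels half way through the turn and was about 3° off the tool. It found none at the end, so the final angle rests on the tool's own reading and the picture.
- The wrist and top cameras differed by 2–3 mm on the lid's centre, and my final circle fit likely included some of the rim. The 6 mm limit therefore rests mainly on the mouth holding the lid in place.
- I had no direct reading of the ring joint or of the finger contact force.

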